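# Load the last bead rod and lift the carrier level

### The job

Two rods of bisque beads go to the kiln in the small wooden carrier, one on each side of its handle so that it balances. Lay the loose rod gently into the two empty V-notches, without dropping it, and let go of it, then take the carrier by its handle, lift it straight up about 10 cm off the bench over the place where it stood, and finish while still holding it there, level and steady, with both rods lying in their notches. Leave the wooden stamp, the kiln stilt and the white cup beside the black crate where they are.

Things in the scene. Friction and masses are not known exactly. Their poses are not given: they have to be found in the camera images.
- carrier: Loose wooden carrier, 0.42 kg. Origin: centre of its underside, x along handle and rods, z up; any yaw. End boards 10 mm thick, 156 wide (y), 111 high, at x = -80 and +80 mm; floor board between them, top z 17. Each has two 90-degree V-notches open upward at y = -58 (empty) and +58 mm (holding a rod), 28 mm wide at the mouth (z 60), point at z 46; a rod in them has its axis at z 51.7.
- handle (a point): Middle of the carrier's handle, 97 mm above its underside: a straight flat-sided wooden bar along the carrier's x, 150 mm long, 14 mm thick (y), 24 mm high (z 85 to 109 mm). Grip it here, across the thickness, and the loaded carrier hangs level.
- empty_seat (a point): Where the middle of the loose rod's axis belongs: midway between the two empty V-notches, at the height of a seated rod (carrier frame 0, -58, 51.7 mm). Axes as the carrier's; the rod lies along x, either way round. Fixed nearby: a banding wheel, disc 250 mm wide with its top 119 mm up, centred at x 0.65, y 0.26 m, and a bench vice 135 mm high at x up to 0.46, y -0.29 to -0.11 m.
- loose_rod: The loose bead rod on the bench, 0.13 kg: steel, 8 mm thick, 204 long (x); origin mid-axis, its balance point, 13 mm above the bench; same both ways round. Bare for x -22 to +22 mm: grip there. Each side then a round terracotta bead 23 mm thick (x 22 to 40), a pale cube bead 26 mm square (x 40 to 64), both fixed, and 38 mm of bare end. Lies on flats of its cubes.
- seated_rod: A second rod exactly like the loose one, already lying in the notches on the carrier's +y side (axis at y = +58 mm, z = 51.7 mm of the carrier).
- stamp: Bystander: turned wooden stamp standing on the bench, 34 mm wide, 61 mm high; origin at the centre of its underside.
- cup: Bystander: white ceramic cup without handle beside the black crate, 59 mm wide, 53 mm high; origin at the centre of its underside.
- stilt: Bystander: white three-armed kiln stilt, 47 x 42 x 18 mm; origin at the centre of its underside.

How it is judged:
By the outcome, as a careful person would: the job done as asked, in the order asked, and still so for the second after the job is handed in, while the arm keeps its last pose, push and grip.
It also fails if it takes over 58 s, if anything falls off the work surface, if the arm or the gripper's body presses on something with over 40 N, if the wrist force passes 120 N, or if a joint passes its speed limit or range.

### The arm

A 7-joint arm with a two-finger parallel gripper is mounted at the origin on a cart in front of the work surface, level with it; the furniture and walls round the work are solid. World frame = base frame: x ahead of the robot, y to its left, z up, the work surface at z = 0. Lengths are in m, angles in rad, forces in N, time in s.
With the tool pointing down it reaches from about 0.35 to 0.9 m from the base axis. Payload 8.1 kg.
Tool frame: the origin (TCP) lies on the centre line of the jaws, within the pads' length; the fingertips stand 19 mm ahead of it and the grasp point (between the pads) is the TCP (arm.tip_reach is the distance from the TCP to the fingertips, in m); z points along the fingers, y is the line along which they close (so a half turn about z gives the same grasp; the last joint's range is limited). The gripper opens to 92 mm and grips with 3 to 60 N. Pads are 19 mm wide; open, the fingers measure 130 mm over their backs; the gripper's body (75 mm by 190 mm) begins 47 mm behind the grasp point.
Start: joints at [1.085, 0.434, 0.025, 1.573, -0.012, 1.134, -0.075], TCP at [0.233, -0.58, 0.246] pointing down, gripper open.
Joint ranges: [-2.62, 2.62], [-0.44, 2.09], [-1.27, 1.32], [0.08, 2.57], [-1.32, 4.46], [0.12, 2], [-2.74, 2.74]. Speed limits (rad/s): [2.22, 2.22, 3.01, 3.01, 3.14, 3.14, 3.14].

### API

Orientations are given as a rotation vector (axis times angle).
In Python, from cell import arm gives the robot as it stands.
- The arm moves only by the tool arm_command, never from a script. Its argument "targets" is a list that holds one entry, the list of rows, each a list of 6 numbers: the shift along the tool's x, y, z in m, then the turn, a rotation vector about the tool's x, y, z in rad. A call has 1 to 10 rows; each row shifts and turns the commanded pose from where the row before left it, along the tool's axes as they then stand; what a row does not reach is not made up. A row lasts 1/8 s, in which the tool goes at most 62.5 mm and 10.7 degrees, less where a joint would pass 70% of its speed; a pose out of reach is approached as far as the arm can. A call with a gripper value outside its range is refused whole. "jaw" is the finger opening in m, from 0 to 0.0918, set as the call begins (left out, the last holds). The fingers move at their own pace and stop on an object; "newtons" is the grip in N (left out, the last holds). Time passes only in rows, so rows that do not move let the fingers close. It gives the time, the measured TCP pose, the force, the opening and the grip force at its end, in the units of the state.
- arm.observe(): the state, without advancing time (a new reading comes with each control period).
- arm.get_image(name): name is "scene" or "side" or "wrist"; returns a dict with "pixels" (400x640x3 uint8, red, green, blue), "z_map" (400x640 float32, m along the optical axis (not along the pixel's ray), 0 where there is no reading), "fx", "fy", "cx", "cy" (pixels), "xyz" and "rotation" of the camera in the world; the wrist camera has in their place "T_tool_cam" (4x4, takes a point from camera to tool coordinates, whose origin is the TCP and whose axes are the flange's). Camera axes: x right, y down, z forward; pixel columns grow to the right and rows downward; lengths in m; the calibration is good to about 2 mm. A picture is of the moment at which its call begins: read the wrist's pose just before it.
- arm.sign_off(): hands the job in; it is judged then, once.
The state is a dict: "clock": time; "joints": joint angles; "dq": joint speeds; "joint_efforts": joint torques, N m; "position": TCP position; "ee_rot": TCP orientation; "force": force on the tool from outside, world axes, zero at the start; "ft_torque": the same for the moment, N m; "width": opening from 0.0 (shut) to 1.0 (fully open); "gripper_force": force on a finger pad.
Only numpy, scipy, OpenCV 4.12 (cv2) and the standard library are available. Lean on these libraries where they do the work, as an engineer would, in place of code of your own. Each camera call takes 0.05 s, during which the arm holds its last target. There are 200 camera calls.

## Working session

There is one attempt and no reset: what is moved stays moved. The work goes in short steps, Python scripts to look and compute and a tool call to move; the robot and the scene stay as the last step left them, time stands still between calls to the robot, and variables do not carry over. Pictures are saved under pics/ and viewed, at most 10 in all, crops included, and the job is handed in when it is done.

Besides the shell and the picture viewer there is one more tool, called after "Call:" as a command line: name --argument value ..., lists and objects as JSON in quotes. arm_command: Moves the arm, as the interface text tells. Its arguments: {"type":"object","properties":{"targets":{"type":"array","items":{"type":"array","items":{"type":"array","items":{"type":"number"}}}},"jaw":{"type":"number"},"newtons":{"type":"number"}},"required":["targets"]}

```bash
mkdir -p pics; python3 - <<'E'
from cell import arm
import cv2,numpy as np
s=arm.observe();print(s['clock'],s['position'],s['ee_rot'],s['width'],arm.tip_reach)
for n in ['scene','side']:
    d=arm.get_image(n);cv2.imwrite(f'pics/{n}0.png',d['pixels'][:,:,::-1]);np.savez(f'{n}0.npz',**d)
    print(n,d['fx'],d['cx'],d['cy'],d['xyz'],np.round(d['rotation'],3).tolist())
E
```

```text
0.0 [ 0.23322484 -0.57932331  0.24492984] [-3.08271263e+00 -5.97254577e-01  7.12638594e-04] 1.0001048899058256 0.019
scene 513.7118839128931 323.42322204991393 200.34943500867078 [-0.23030243  1.01645751  0.61455559] [-0.72, 2.233, -1.473]
side 367.1374942125007 320.8917054649838 200.81200026912276 [0.23866825 1.06871684 0.67907164] [-0.301, 2.549, -1.535]
```

View pics/scene0.png

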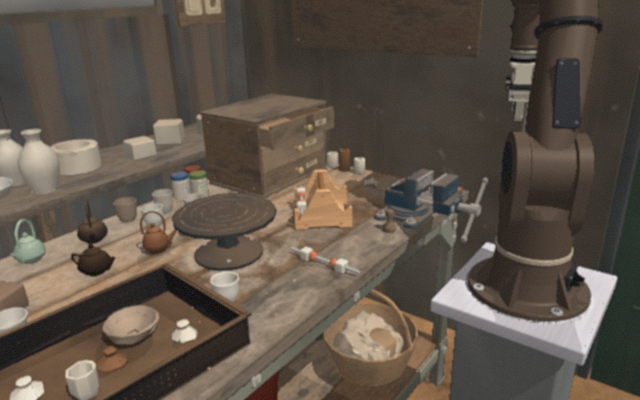

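View pics/side0.png

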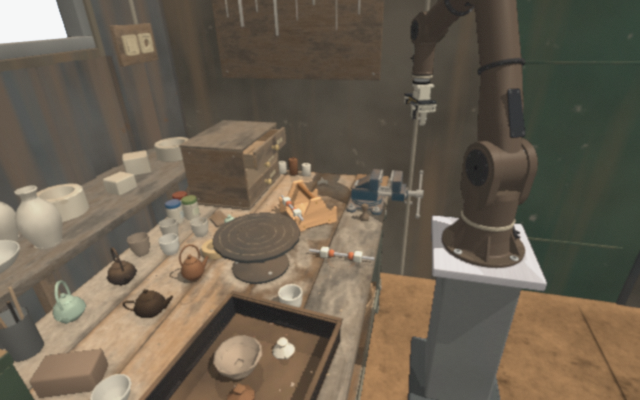

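The scene picture shows the loose rod from about (292,247) to (358,273), the carrier at about (323,203) with its seated rod on the left, the cup at (226,284), and the vice at (415,197). The side picture shows the rod at (343,256) and the carrier at (308,207), partly behind the banding wheel.

```bash
cat > h.py <<'E'
import numpy as np,cv2
from scipy.spatial.transform import Rotation as R
def cloud(d,T=None):
    z=d['z_map'].astype(float);v,u=np.indices(z.shape)
    p=np.stack([(u-d['cx'])/d['fx']*z,(v-d['cy'])/d['fy']*z,z],-1)
    if T is None: A=R.from_rotvec(d['rotation']).as_matrix();t=np.array(d['xyz'])
    else: A=T[:3,:3];t=T[:3,3]
    p=p@A.T+t; p[z==0]=np.nan; return p
def ray(d,u,v,h,T=None):
    if T is None: A=R.from_rotvec(d['rotation']).as_matrix();t=np.array(d['xyz'])
    else: A=T[:3,:3];t=T[:3,3]
    r=A@np.array([(u-d['cx'])/d['fx'],(v-d['cy'])/d['fy'],1]); return t+r*(h-t[2])/r[2]
def toolT(s):
    T=np.eye(4);T[:3,:3]=R.from_rotvec(s['ee_rot']).as_matrix();T[:3,3]=s['position'];return T
E
python3 - <<'E'
from h import *
np.set_printoptions(precision=3,suppress=True)
d=np.load('scene0.npz');P=cloud(d)
for n,u,v in [('rodL',292,247),('red1',307,255),('mid',325,261),('cube2',340,266),('rodR',358,272),('carr top',323,173),('nearboard',323,212),('cup',226,275),('stampish',391,217),('bench',300,275),('vice',415,180)]: print(n,P[v,u],ray(d,u,v,.013))
img=cv2.imread('pics/scene0.png')
cv2.imwrite('pics/crop.png',cv2.resize(img[150:300,180:440],None,fx=3,fy=3,interpolation=cv2.INTER_CUBIC))
m=(P[...,2]>.02)&(P[...,2]<.13)&(P[...,0]>.3)&(P[...,0]<.9)&(abs(P[...,1])<.5)
# height map top view
H=np.zeros((500,500),np.uint8);C=np.zeros((500,500,3),np.uint8)
ok=~np.isnan(P[...,0]);q=P[ok];c=img[ok]
i=((0.9-q[:,0])/.0015).astype(int);j=((.5-q[:,1])/.0015).astype(int)
g=(i>=0)&(i<500)&(j>=0)&(j<500)&(q[:,2]<.2)
C[i[g],j[g]]=c[g];cv2.imwrite('pics/top.png',cv2.dilate(C,np.ones((3,3))))
E
```

```text
rodL [0.518 0.167 0.02 ] [0.527 0.157 0.013]
red1 [0.463 0.177 0.019] [0.47  0.169 0.013]
mid [0.416 0.168 0.013] [0.416 0.168 0.013]
cube2 [0.363 0.181 0.023] [0.373 0.167 0.013]
rodR [0.323 0.168 0.014] [0.324 0.166 0.013]
carr top [ 0.636 -0.123  0.104] [ 0.79  -0.325  0.013]
nearboard [0.54  0.009 0.05 ] [ 0.591 -0.058  0.013]
cup [0.522 0.382 0.045] [0.564 0.346 0.013]
stampish [ 0.381 -0.081  0.041] [ 0.411 -0.135  0.013]
bench [ 0.439  0.234 -0.   ] [0.425 0.251 0.013]
vice [ 0.352 -0.155  0.129] [ 0.492 -0.435  0.013]
```

View pics/crop.png

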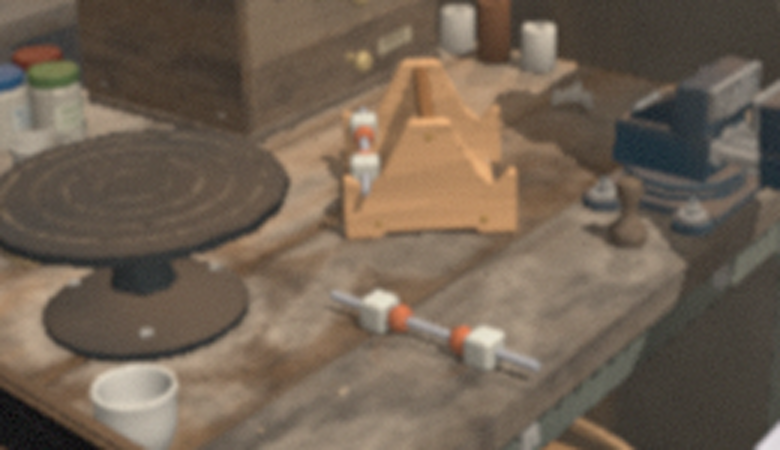

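The crop shows the carrier's near end board facing the camera. The seated rod is on its left, on the wheel side, and the notches on the right are empty. The stamp is at crop (628,212), and the likely stilt at (575,95).

```bash
python3 - <<'E'
from h import *
np.set_printoptions(precision=3,suppress=True)
d=np.load('scene0.npz');P=cloud(d)
img=d['pixels'];hsv=cv2.cvtColor(img,cv2.COLOR_RGB2HSV)
roi=np.zeros((400,640),bool);roi[168:230,290:356]=1
m=roi&(hsv[...,1]>100)&(hsv[...,2]>140)&(P[...,2]>.01)&(P[...,2]<.125)
Q=P[m];print(len(Q),Q.min(0),Q.max(0))
h=Q[Q[:,2]>.09];print('handle/top',len(h));print(h[np.argsort(h[:,0])][::max(1,len(h)//25)])
# near board plane RANSAC (vertical)
rng=np.random.default_rng(0);best=0
for _ in range(500):
    a,b=Q[rng.choice(len(Q),2)][:,:2];t=b-a
    if np.linalg.norm(t)<.03:continue
    n=np.array([-t[1],t[0]])/np.linalg.norm(t);k=abs((Q[:,:2]-a)@n)<.004
    if k.sum()>best:best=k.sum();K=k
F=Q[K];c=F[:,:2].mean(0);_,_,V=np.linalg.svd(F[:,:2]-c);t=V[0]
pr=(F[:,:2]-c)@t
print(best,'c',c,'dir',t,'ends',c+t*pr.min(),c+t*pr.max(),np.ptp(pr))
w=roi&0; 
print('stilt?',P[182,370],'stamp',P[212:226:4,389])
s=(P[...,2]>.006)&(P[...,2]<.02)
E
```

```text
2084 [ 0.477 -0.361  0.01 ] [0.832 0.06  0.113]
handle/top 319
[[ 0.52  -0.002  0.098]
 [ 0.525 -0.     0.1  ]
 [ 0.529 -0.006  0.091]
 [ 0.532 -0.001  0.101]
 [ 0.535  0.003  0.11 ]
 [ 0.538  0.005  0.093]
 [ 0.541  0.004  0.11 ]
 [ 0.544  0.018  0.102]
 [ 0.547  0.011  0.102]
 [ 0.548  0.009  0.095]
 [ 0.551  0.009  0.103]
 [ 0.554  0.014  0.113]
 [ 0.555  0.021  0.106]
 [ 0.559  0.012  0.111]
 [ 0.564  0.023  0.091]
 [ 0.581 -0.049  0.107]
 [ 0.595 -0.068  0.107]
 [ 0.614 -0.088  0.109]
 [ 0.626 -0.099  0.11 ]
 [ 0.63  -0.125  0.111]
 [ 0.633 -0.124  0.11 ]
 [ 0.635 -0.108  0.112]
 [ 0.641 -0.124  0.106]
 [ 0.65  -0.106  0.097]
 [ 0.655 -0.113  0.106]
 [ 0.658 -0.113  0.112]
 [ 0.661 -0.107  0.107]]
1157 c [0.541 0.008] dir [-0.771 -0.637] ends [0.601 0.057] [ 0.482 -0.041] 0.15422949509134587
stilt? [ 0.612 -0.347  0.009] stamp [[ 0.382 -0.071  0.059]
 [ 0.382 -0.071  0.048]
 [ 0.384 -0.076  0.034]
 [ 0.383 -0.074  0.023]]
```

```bash
cat >> h.py <<'E'
def plan(target,rot=None):
    """shift in current tool axes to target position, and turn (tool rotvec) to rot (rotvec)"""
    from cell import arm
    s=arm.observe();T=toolT(s);A=T[:3,:3]
    sh=A.T@(np.array(target)-T[:3,3])
    tr=None if rot is None else R.from_matrix(A.T@rot).as_rotvec()
    print('t',round(s['clock'],2),'pos',np.round(T[:3,3],4),'shift(tool)',np.round(sh,4),'turn',None if tr is None else np.round(tr,4))
def down(yaw,tilt=0.,lean=0.):
    """tool pointing down, tool x along world yaw; tilt about tool x, lean about tool y"""
    c,s=np.cos(yaw),np.sin(yaw)
    return np.array([[c,s,0],[s,-c,0],[0,0,-1.]])@R.from_rotvec([tilt,0,0]).as_matrix()@R.from_rotvec([0,lean,0]).as_matrix()
E
python3 - <<'E'
from h import *
np.set_printoptions(precision=3,suppress=True)
from cell import arm
print(toolT(arm.observe()));
d=arm.get_image('wrist');print(d['T_tool_cam'],d['fx'])
plan([.52,-.10,.33],down(np.radians(-50.4)))
P=cloud(np.load('scene0.npz'))
q=P.reshape(-1,3);q=q[(q[:,0]>.34)&(q[:,0]<.5)&(q[:,1]>-.3)&(q[:,1]<-.09)&(q[:,2]>.02)&(q[:,2]<.16)]
for x in np.arange(.36,.5,.02):
    k=q[(q[:,0]>=x)&(q[:,0]<x+.02)]
    if len(k):
        i=k[:,2].argmax();print(x,len(k),'maxz',k[i],'y range',k[:,1].min(),k[:,1].max())
E
```

```text
[[ 0.928  0.373 -0.001  0.233]
 [ 0.373 -0.928  0.001 -0.579]
 [-0.    -0.001 -1.     0.245]
 [ 0.     0.     0.     1.   ]]
[[ 0.    -0.951 -0.309  0.084]
 [ 1.    -0.     0.001  0.001]
 [-0.001 -0.309  0.951 -0.139]
 [ 0.     0.     0.     1.   ]] 281.8769133405165
t 0.15 pos [ 0.233 -0.579  0.245] shift(tool) [ 0.445 -0.338 -0.085] turn [-0.001  0.001  1.262]
0.36 348 maxz [ 0.377 -0.185  0.135] y range -0.24999414670660003 -0.1409051966933592
0.38 196 maxz [ 0.38  -0.203  0.132] y range -0.2025786268895018 -0.09047394769730244
0.4 181 maxz [ 0.401 -0.162  0.105] y range -0.2150075428538314 -0.14371477630585505
0.42000000000000004 161 maxz [ 0.421 -0.212  0.094] y range -0.2392496172580576 -0.12772659437578104
0.44000000000000006 72 maxz [ 0.443 -0.205  0.086] y range -0.20502871502852194 -0.12498814814902937
```

Call:
arm_command --targets '[[[0.0445,-0.0338,-0.0085,0,0,0],[0.0445,-0.0338,-0.0085,0,0,0],[0.0445,-0.0338,-0.0085,0,0,0],[0.0445,-0.0338,-0.0085,0,0,0],[0.0445,-0.0338,-0.0085,0,0,0],[0.0445,-0.0338,-0.0085,0,0,0],[0.0445,-0.0338,-0.0085,0,0,0],[0.0445,-0.0338,-0.0085,0,0,0],[0.0445,-0.0338,-0.0085,0,0,0],[0.0445,-0.0338,-0.0085,0,0,0]]]' --jaw 0.0918

```text
clock: 1.4
position: [0.5205, -0.0985, 0.3309]
ee_rot: [3.084, 0.597, -0.0]
force: [0.8, -0.4, -0.7]
width: 1.002
gripper_force: 0.0
```

Call:
arm_command --targets '[[[0,0,0,0,0,-0.18],[0,0,0,0,0,-0.18],[0,0,0,0,0,-0.18],[0,0,0,0,0,-0.18],[0,0,0,0,0,-0.18],[0,0,0,0,0,-0.18],[0,0,0,0,0,-0.18],[0,0,0,0,0,-0.18],[0,0,0,0,0,-0.18],[0,0,0,0,0,-0.18]]]'

```text
clock: 2.65
position: [0.5198, -0.1001, 0.3305]
ee_rot: [-1.441, -2.791, 0.0]
force: [0.1, -0.4, -0.6]
width: 1.0
gripper_force: 0.0
```

```bash
python3 - <<'E'
from h import *
from cell import arm
s=arm.observe();T=toolT(s);print(s['clock'],np.round(T,3),np.round(s['joints'],2))
d=arm.get_image('wrist');cv2.imwrite('pics/w1.png',d['pixels'][:,:,::-1]);np.savez('w1.npz',T=T,**d)
E
```

```text
2.65 [[-0.579  0.815 -0.001  0.52 ]
 [ 0.815  0.579  0.    -0.1  ]
 [ 0.    -0.    -1.     0.33 ]
 [ 0.     0.     0.     1.   ]] [ 0.52  0.27 -0.55  1.64  0.15  1.27  0.56]
```

View pics/w1.png

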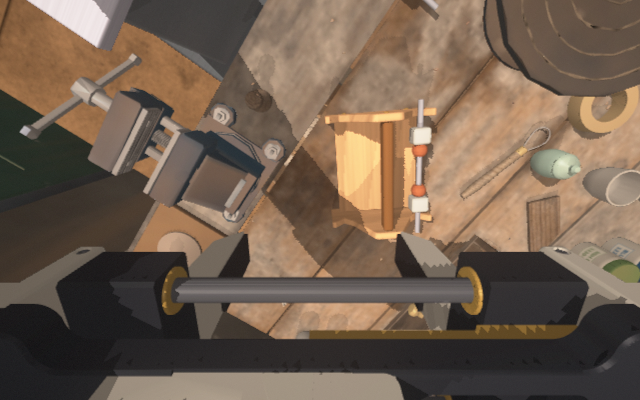

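The wrist view shows the carrier at about (378,172), with its handle along column 388 and the seated rod along column 420. The empty notches are on the left, at about columns 330–350. The vice is at (200,165) and the stamp at (258,98).

```bash
python3 - <<'E'
from h import *
np.set_printoptions(precision=4,suppress=True)
d=dict(np.load('w1.npz'));T=d['T']@d['T_tool_cam'];P=cloud(d,T)
px=d['pixels']
roi=np.zeros((400,640),bool);roi[105:245,320:440]=1
h=P[roi&(P[...,2]>.101)&(P[...,2]<.118)]
print('handle+tops z',np.median(h[:,2]),len(h))
hd=np.zeros_like(roi);hd[135:215,378:400]=1
q=P[hd&(P[...,2]>.1)&(P[...,2]<.118)];c=q[:,:2].mean(0);_,_,V=np.linalg.svd(q[:,:2]-c);a=V[0]*np.sign(V[0][0])
print('handle mid-ish',c,'dir',a,'yaw',np.degrees(np.arctan2(a[1],a[0])),np.ptp((q[:,:2]-c)@V[1]))
b=np.array([-a[1],a[0]])
W=P[roi&(P[...,2]>.03)&(P[...,2]<.125)];L=np.c_[(W[:,:2]-c)@a,(W[:,:2]-c)@b,W[:,2]]
print('x ext',np.percentile(L[:,0],[0,.5,50,99.5,100]),'y ext',np.percentile(L[:,1],[.5,99.5]))
t=L[L[:,2]>.1];print('top x',np.percentile(t[:,0],[.5,99.5]))
for y in range(-80,90,10):
    k=L[(abs(L[:,1]*1000-y)<5)&(abs(abs(L[:,0])-.08)<.012)];print(y,len(k),k[:,2].max() if len(k) else '',end=' | ')
hsv=cv2.cvtColor(px,cv2.COLOR_RGB2HSV)
r=roi&(hsv[...,1]<60)&(P[...,2]>.03);r[:,:408]=0
k=P[r];ck=k.mean(0);print('\nseated rod c',ck,'local',(ck[:2]-c)@a,(ck[:2]-c)@b)
# vice
q=P.reshape(-1,3);q=q[(q[:,0]>.36)&(q[:,0]<.52)&(q[:,1]>-.3)&(q[:,1]<-.09)&(q[:,2]>.01)&(q[:,2]<.2)]
for x in np.arange(.36,.5,.02):
    print(x.round(2),[ (round(float(k[:,2].max()),3) if len(k:=q[(q[:,0]>=x)&(q[:,0]<x+.02)&(q[:,1]>=y)&(q[:,1]<y+.03)]) else 0) for y in np.arange(-.3,-.1,.03)])
E
```

```text
handle+tops z 0.10877362996184115 1727
handle mid-ish [ 0.5906 -0.0535] dir [ 0.6386 -0.7695] yaw -50.30998731844193 0.01308033592407365
x ext [-0.0833 -0.0788  0.0166  0.1045  0.1122] y ext [-0.0746  0.076 ]
top x [-0.0782  0.0911]
-80 20 0.06029040455882473 | -70 133 0.061741927764166815 | -60 112 0.05472553371222266 | -50 123 0.058471064884326074 | -40 163 0.07515723971536603 | -30 212 0.09641962704638485 | -20 278 0.1119281827207157 | -10 291 0.11259804313147426 | 0 260 0.11296275991303506 | 10 161 0.11352962397241567 | 20 167 0.11213035342685695 | 30 149 0.09848199127096169 | 40 109 0.07885839866477484 | 50 129 0.0656242981645539 | 60 154 0.06683051314546468 | 70 154 0.06641675572786221 | 80 39 0.06132657458075108 | 
seated rod c [ 0.6261 -0.0266  0.0989] local 0.0019736311210700494 0.04459135822152996
0.36 [0, 0.13, 0.13, 0.134, 0.131, 0.091, 0.01]
0.38 [0.035, 0.129, 0.129, 0.132, 0.129, 0.092, 0.06]
0.4 [0.03, 0, 0.108, 0.108, 0.107, 0.036, 0.016]
0.42 [0.022, 0.023, 0.096, 0.096, 0.096, 0.024, 0.013]
0.44 [0.029, 0.053, 0.088, 0.087, 0.087, 0.031, 0.014]
0.46 [0.014, 0.015, 0.015, 0.015, 0.014, 0.016, 0]
0.48 [0, 0, 0, 0, 0, 0, 0]
0.5 [0, 0, 0, 0, 0, 0, 0]
```

Call:
arm_command --targets '[[[0.0405,0.0207,0.0183,0,0,0],[0.0405,0.0207,0.0183,0,0,0],[0.0405,0.0207,0.0183,0,0,0],[0.0405,0.0207,0.0183,0,0,0],[0.0405,0.0207,0.0183,0,0,0],[0.0405,0.0207,0.0183,0,0,0]]]'

```text
clock: 3.45
position: [0.4818, 0.1713, 0.2203]
ee_rot: [1.454, 2.785, -0.0]
force: [1.1, 0.3, 0.3]
width: 0.996
gripper_force: 0.0
```

Call:
arm_command --targets '[[[0,0,0,0,0,-0.158],[0,0,0,0,0,-0.158],[0,0,0,0,0,-0.158],[0,0,0,0,0,-0.158],[0,0,0,0,0,-0.158],[0,0,0,0,0,-0.158],[0,0,0,0,0,0]]]'

```text
clock: 4.32
position: [0.482, 0.17, 0.2206]
ee_rot: [-0.023, -3.141, -0.0]
force: [-0.1, 0.6, 0.3]
width: 1.002
gripper_force: 0.0
```

```bash
python3 - <<'E'
from h import *
from cell import arm
np.set_printoptions(precision=4,suppress=True)
s=arm.observe();T=toolT(s);print(s['clock'],np.round(T,3),np.round(s['joints'],2))
d=arm.get_image('wrist');cv2.imwrite('pics/w2.png',d['pixels'][:,:,::-1]);np.savez('w2.npz',T=T,**d)
C=T@d['T_tool_cam']
px=d['pixels'];hsv=cv2.cvtColor(px,cv2.COLOR_RGB2HSV)
m=((hsv[...,0]<10)|(hsv[...,0]>176))&(hsv[...,1]>150)&(hsv[...,2]>100);m[235:]=0
n,l,st,ce=cv2.connectedComponentsWithStats(m.astype(np.uint8))
for i in range(1,n):
    if st[i,4]>30: print(st[i],ce[i],ray(d,*ce[i],.018,C))
E
```

```text
4.325 [[-1.     0.014 -0.001  0.482]
 [ 0.014  1.     0.     0.17 ]
 [ 0.001  0.    -1.     0.221]
 [ 0.     0.     0.     1.   ]] [ 0.21  0.41 -0.87  1.83  0.35  1.07  0.77]
[310  94  19  15 235] [319.2383 100.9362] [0.3923 0.1671 0.018 ]
[312 148  17  14 198] [319.7525 154.5101] [0.4539 0.1667 0.018 ]
```

View pics/w2.png

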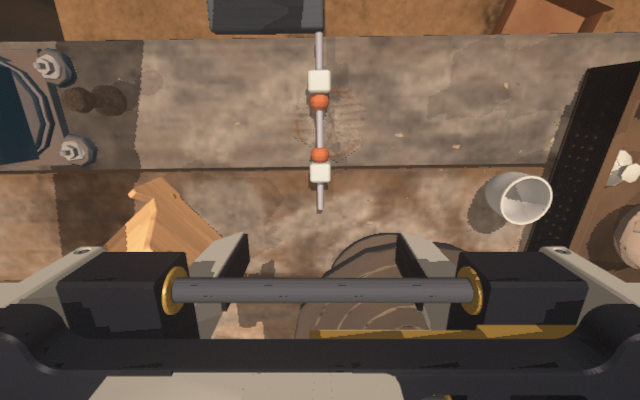

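The rod lies vertically at column 320. Its terracotta beads are at (319,101) and (320,154), and nothing is close to it. The cup is at (520,197) and the stamp at (80,100).

Call:
arm_command --targets '[[[0.0295,-0.0019,0.025,0,0,0],[0.0295,-0.0019,0.025,0,0,0],[0,0,0.045,0,0,0],[0,0,0.045,0,0,0],[0,0,0.03,0,0,0],[0,0,0,0,0,0]]]' --jaw 0.05

```text
clock: 5.12
position: [0.4217, 0.1665, 0.0495]
ee_rot: [-0.022, -3.138, 0.003]
force: [-0.6, 0.2, 1.3]
width: 0.545
gripper_force: 0.0
```

```bash
python3 - <<'E'
from h import *
plan([.423,.167,.0225],down(np.radians(179.6)))
E
```

```text
t 5.12 pos [0.4217 0.1665 0.0495] shift(tool) [-0.0013  0.0006  0.027 ] turn [-0.0017 -0.0035 -0.007 ]
```

Call:
arm_command --targets '[[[-0.001,0.0005,0.0135,0,0,-0.007],[0,0,0.0135,0,0,0],[0,0,0,0,0,0],[0,0,0,0,0,0]]]'

```text
clock: 5.62
position: [0.4242, 0.1676, 0.0242]
ee_rot: [0.006, 3.141, 0.0]
force: [-0.2, -0.1, 0.5]
width: 0.547
gripper_force: 0.0
```

Call:
arm_command --targets '[[[0,0,0,0,0,0],[0,0,0,0,0,0],[0,0,0,0,0,0],[0,0,0,0,0,0],[0,0,0,0,0,0],[0,0,0,0,0,0],[0,0,0,0,0,0]]]' --jaw 0.0 --newtons 25

```text
clock: 6.5
position: [0.4241, 0.1675, 0.0239]
ee_rot: [0.006, 3.142, -0.0]
force: [-0.5, -0.4, 0.5]
width: 0.077
gripper_force: 25.0
```

Call:
arm_command --targets '[[[0,0,-0.02,0,0,0],[0,0,-0.04,0,0,0],[0,0,-0.045,0,0,0],[0,0,-0.045,0,0,0],[0,0,-0.045,0,0,0],[0,0,0,0,0,0.146],[0,0,0,0,0,0.146],[0,0,0,0,0,0.146],[0,0,0,0,0,0.146],[0,0,0,0,0,0.146]]]'

```text
clock: 7.75
position: [0.4237, 0.1673, 0.2187]
ee_rot: [-1.134, -2.929, 0.001]
force: [-0.2, 0.2, -1.9]
width: 0.073
gripper_force: 25.0
```

Call:
arm_command --targets '[[[0,0,0,0,0,0.146],[0,0,0,0,0,0],[0,0,0,0,0,0]]]'

```text
clock: 8.12
position: [0.4239, 0.1675, 0.2188]
ee_rot: [-1.333, -2.845, 0.0]
force: [-0.3, -0.2, -0.7]
width: 0.075
gripper_force: 25.0
```

```bash
python3 - <<'E'
from h import *
from cell import arm
print(arm.observe()['width'],arm.observe()['force'])
plan([.549,-.0965,.18],down(np.radians(129.7),-.14))
E
```

```text
0.0753756837536961 [-0.28876636 -0.21218277 -0.66970044]
t 8.12 pos [0.4239 0.1675 0.2188] shift(tool) [-0.2829 -0.0728  0.0388] turn [-1.403e-01 -1.000e-04  1.400e-03]
```

Rod held. I'll move above the carrier, then tilt and look.

Call:
arm_command --targets '[[[-0.0354,-0.0091,0,0,0,0],[-0.0354,-0.0091,0,0,0,0],[-0.0354,-0.0091,0,0,0,0],[-0.0354,-0.0091,0,0,0,0],[-0.0354,-0.0091,0,0,0,0],[-0.0354,-0.0091,0,0,0,0],[-0.0354,-0.0091,0,0,0,0],[-0.0354,-0.0091,0,0,0,0],[0,0,0.02,-0.07,0,0],[0,0,0.02,-0.07,0,0]]]'

```text
clock: 9.38
position: [0.5497, -0.0967, 0.1784]
ee_rot: [1.307, 2.783, 0.198]
force: [-0.8, 0.5, -2.6]
width: 0.078
gripper_force: 25.0
```

Call:
arm_command --targets '[[[0,0,0,0,0,0],[0,0,0,0,0,0],[0,0,0,0,0,0]]]'

```text
clock: 9.75
position: [0.5504, -0.0955, 0.18]
ee_rot: [1.307, 2.783, 0.195]
force: [0.2, -0.7, -1.8]
width: 0.073
gripper_force: 25.0
```

```bash
python3 - <<'E'
from h import *
from cell import arm
plan([.549,-.0965,.125],down(np.radians(129.7),-.14))
s=arm.observe();T=toolT(s);
d=arm.get_image('wrist');cv2.imwrite('pics/w3.png',d['pixels'][:,:,::-1]);np.savez('w3.npz',T=T,**d)
E
```

```text
t 9.75 pos [ 0.5504 -0.0955  0.18  ] shift(tool) [ 0.0003 -0.0094  0.0542] turn [ 0.0005  0.0013 -0.0002]
```

View pics/w3.png

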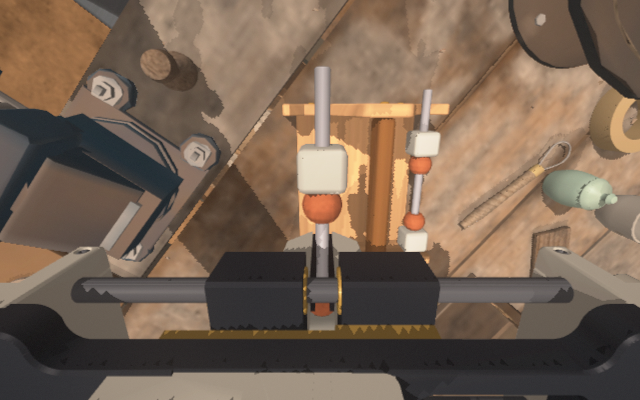

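The rod is held along column 322. The carrier is below it, with the handle at column 380 and the seated rod at columns 413–427. Next I'll check the held rod's axis against the seated rod's.

```bash
python3 - <<'E'
from h import *
np.set_printoptions(precision=4,suppress=True)
d=dict(np.load('w3.npz'));P=cloud(d,d['T']@d['T_tool_cam'])
b=np.array([.7695,.6386]);a=np.array([.6386,-.7695]);c=np.array([.5948,-.0585])
def L(p):return np.c_[(p[:,:2]-c)@a,(p[:,:2]-c)@b,p[:,2]]
for r in (72,85,100,115,130,240):
    k=L(P[r,312:334]);k=k[k[:,2]>(np.nanmax(k[:,2])-.006)];print('held',r,k.mean(0),len(k))
print('held tip row',[ (r,L(P[r:r+1,322])[0]) for r in (66,68,70)])
for r in (94,99,115,120,180,190,200):
    k=L(P[r,405:436]);k=k[(k[:,2]>.045)&(k[:,2]<.06)];print('seated',r,k.mean(0),len(k))
# near board: top edges
R_=L(P[98:125,270:450].reshape(-1,3));t=R_[(R_[:,2]>.058)&(R_[:,2]<.064)]
print('board z60 pts y',np.percentile(t[:,1],[1,99]),'x',np.percentile(t[:,0],[1,50,99]))
h=L(P[130:230,370:395].reshape(-1,3));h=h[(h[:,2]>.1)&(h[:,2]<.115)];print('handle',h.mean(0),np.polyfit(h[:,0],h[:,1],1),np.percentile(h[:,1],[2,98]))
E
```

```text
held 72 [-0.0989 -0.0576  0.1716] 16
held 85 [-0.093  -0.0576  0.1719] 16
held 100 [-0.0862 -0.0576  0.1719] 16
held 115 [-0.0791 -0.0576  0.172 ] 16
held 130 [-0.0717 -0.0576  0.1719] 16
held 240 [-0.0095 -0.0569  0.1713] 22
held tip row [(66, array([-0.1013, -0.0575,  0.1732])), (68, array([-0.1005, -0.0575,  0.1727])), (70, array([-0.0995, -0.0576,  0.1736]))]
seated 94 [-0.0935  0.0581  0.0543] 9
seated 99 [-0.0891  0.0578  0.054 ] 9
seated 115 [-0.0747  0.0578  0.0545] 8
seated 120 [-0.0701  0.0579  0.0543] 9
seated 180 [-0.0109  0.058   0.0543] 8
seated 190 [-0.0003  0.058   0.0545] 8
seated 200 [0.0107 0.0582 0.0544] 8
board z60 pts y [-0.0763  0.0783] x [-0.0847 -0.0802 -0.0754]
handle [-0.0272 -0.0004  0.1076] [ 0.001  -0.0004] [-0.0058  0.007 ]
```

Measured in the carrier frame, the held rod is parallel at y −57.6 mm and centred, so I'll descend straight down by about 117 mm.

Call:
arm_command --targets '[[[0,-0.0028,0.0198,0,0,0],[0,-0.0028,0.0198,0,0,0],[0,-0.0028,0.0198,0,0,0],[0,-0.0028,0.0198,0,0,0],[0,-0.0028,0.0198,0,0,0],[0,-0.0007,0.005,0,0,0],[0,0,0,0,0,0],[0,0,0,0,0,0]]]'

```text
clock: 10.8
position: [0.5502, -0.0962, 0.0749]
ee_rot: [1.309, 2.782, 0.195]
force: [0.9, -0.6, -0.4]
width: 0.076
gripper_force: 25.0
```

Call:
arm_command --targets '[[[0,-0.0007,0.005,0,0,0],[0,-0.0003,0.002,0,0,0],[0,-0.0003,0.002,0,0,0],[0,0,0,0,0,0],[0,0,0,0,0,0]]]'

```text
clock: 11.42
position: [0.5495, -0.0963, 0.0649]
ee_rot: [1.31, 2.783, 0.195]
force: [0.1, -0.5, -1.5]
width: 0.075
gripper_force: 25.0
```

Call:
arm_command --targets '[[[0,-0.0002,0.001,0,0,0],[0,0,0,0,0,0],[0,-0.0002,0.001,0,0,0],[0,0,0,0,0,0],[0,0,0,0,0,0]]]'

```text
clock: 12.05
position: [0.5504, -0.0959, 0.0634]
ee_rot: [1.309, 2.782, 0.197]
force: [3.3, 3.2, 4.4]
width: 0.074
gripper_force: 25.0
```

Call:
arm_command --targets '[[[0,-0.0001,0.0007,0,0,0],[0,0,0,0,0,0],[0,0,0,0,0,0]]]'

```text
clock: 12.42
position: [0.5507, -0.0957, 0.063]
ee_rot: [1.308, 2.781, 0.197]
force: [2.9, 3.5, 7.5]
width: 0.074
gripper_force: 25.0
```

Call:
arm_command --targets '[[[0,0.0008,0.0002,0,0,0],[0,0,0,0,0,0],[0,0,0,0,0,0]]]'

```text
clock: 12.8
position: [0.551, -0.0955, 0.0627]
ee_rot: [1.309, 2.781, 0.197]
force: [2.6, 3.6, 7.1]
width: 0.076
gripper_force: 25.0
```

Call:
arm_command --targets '[[[0,0,0,0,0,0],[0,0,0,0,0,0],[0,0,0,0,0,0]]]' --jaw 0.012

```text
clock: 13.18
position: [0.5496, -0.0962, 0.0617]
ee_rot: [1.311, 2.783, 0.194]
force: [0.9, 0.6, -0.0]
width: 0.131
gripper_force: 0.6
```

Call:
arm_command --targets '[[[0,0,0,0,0,0],[0,0,0,0,0,0],[0,0,0,0,0,0]]]' --jaw 0.026

```text
clock: 13.55
position: [0.5497, -0.096, 0.0618]
ee_rot: [1.31, 2.783, 0.195]
force: [-0.5, -0.0, -0.2]
width: 0.28
gripper_force: 0.0
```

Call:
arm_command --targets '[[[0,0.0014,-0.0099,0,0,0],[0,0.0028,-0.0198,0,0,0],[0,0.0042,-0.0297,0,0,0],[0,0.0042,-0.0297,0,0,0],[0,0.0042,-0.0297,0,0,0],[0,0.0042,-0.0297,0,0,0],[0,0,0,0.07,0,0],[0,0,0,0.07,0,0],[0,0,0,0,0,0],[0,0,0,0,0,0]]]'

```text
clock: 14.8
position: [0.5498, -0.0958, 0.212]
ee_rot: [1.338, 2.842, 0.002]
force: [-0.4, -0.4, -0.8]
width: 0.282
gripper_force: 0.0
```

```bash
python3 - <<'E'
from h import *
from cell import arm
plan([.5948,-.0585,.18],down(np.radians(129.7)))
s=arm.observe();T=toolT(s);np.set_printoptions(precision=4,suppress=True)
d=arm.get_image('wrist');cv2.imwrite('pics/w4.png',d['pixels'][:,:,::-1]);np.savez('w4.npz',T=T,**d)
P=cloud(d,T@d['T_tool_cam'])
b=np.array([.7695,.6386]);a=np.array([.6386,-.7695]);c=np.array([.5948,-.0585])
q=P[:235].reshape(-1,3);q=np.c_[(q[:,:2]-c)@a,(q[:,:2]-c)@b,q[:,2]]
for sgn in (-1,1):
  for x0 in (-.095,-.07,-.01,.01):
    k=q[(abs(q[:,0]-x0)<.004)&(abs(q[:,1]-sgn*.058)<.006)&(q[:,2]>.049)&(q[:,2]<.062)];print(sgn,x0,len(k),k.mean(0) if len(k) else '')
h=q[(abs(q[:,0])<.06)&(abs(q[:,1])<.015)&(q[:,2]>.1)&(q[:,2]<.115)];print('handle',h.mean(0),np.polyfit(h[:,0],h[:,1],1))
E
```

```text
t 14.8 pos [ 0.5498 -0.0958  0.212 ] shift(tool) [0.0001 0.0584 0.0321] turn [ 0.001  -0.0001 -0.0019]
-1 -0.095 65 [-0.095  -0.0565  0.0545]
-1 -0.07 55 [-0.0702 -0.0568  0.0548]
-1 -0.01 50 [-0.01   -0.0568  0.0548]
-1 0.01 49 [ 0.0101 -0.0568  0.0547]
1 -0.095 60 [-0.0942  0.0582  0.0541]
1 -0.07 67 [-0.0699  0.0582  0.0543]
1 -0.01 56 [-0.0101  0.0582  0.0545]
1 0.01 53 [0.01   0.0585 0.0543]
handle [-0.0165  0.0002  0.1079] [0.0014 0.0003]
```

View pics/w4.png

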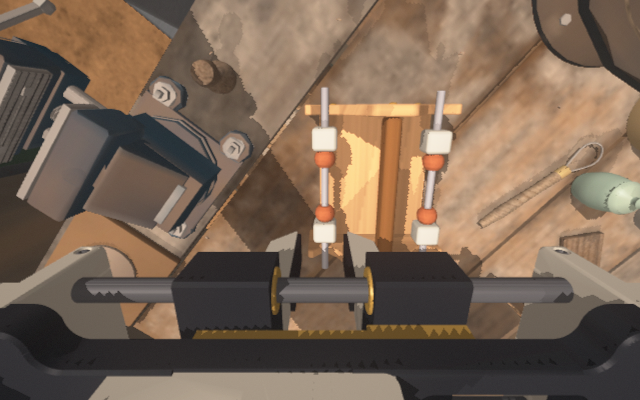

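The picture shows the loose rod seated in the left notches, along column 324. The seated rod is still in place at columns 428–440, and the stamp at (207,72) hasn't moved. Next is the handle.

Call:
arm_command --targets '[[[0,0.02,0,0,0,0],[0,0.02,0,0,0,0],[0,0.0184,0,0,0,-0.002],[0,0,0.02,0,0,0],[0,0,0.025,0,0,0],[0,0,0.025,0,0,0],[0,0,0.025,0,0,0],[0,0,0.02,0,0,0],[0,0,0,0,0,0],[0,0,0,0,0,0]]]' --jaw 0.04

```text
clock: 16.1
position: [0.5959, -0.0579, 0.0976]
ee_rot: [1.334, 2.844, 0.001]
force: [-0.5, -0.5, -0.5]
width: 0.44
gripper_force: 0.0
```

```bash
python3 - <<'E'
from h import *
plan([.5948,-.0585,.097],down(np.radians(129.7)))
E
```

```text
t 16.1 pos [ 0.5959 -0.0579  0.0976] shift(tool) [ 0.0002 -0.0012  0.0006] turn [0.0009 0.0003 0.0006]
```

Call:
arm_command --targets '[[[0,-0.001,0,0,0,0],[0,0,0,0,0,0],[0,0,0,0,0,0],[0,0,0,0,0,0],[0,0,0,0,0,0],[0,0,0,0,0,0]]]' --jaw 0.0 --newtons 10

```text
clock: 16.85
position: [0.595, -0.0588, 0.0976]
ee_rot: [1.334, 2.843, 0.002]
force: [2.5, 2.2, 6.2]
width: 0.151
gripper_force: 10.0
```

Call:
arm_command --targets '[[[0,0,0,0,0,0],[0,0,0,0,0,0],[0,0,0,0,0,0]]]' --newtons 50

```text
clock: 17.23
position: [0.5951, -0.0588, 0.0976]
ee_rot: [1.334, 2.843, 0.002]
force: [3.3, 2.3, 6.5]
width: 0.149
gripper_force: 50.0
```

Call:
arm_command --targets '[[[0,0,-0.003,0,0,0],[0,0,-0.005,0,0,0],[0,0,-0.007,0,0,0],[0,0,-0.008,0,0,0],[0,0,-0.008,0,0,0],[0,0,-0.008,0,0,0],[0,0,-0.006,0,0,0],[0,0,-0.003,0,0,0],[0,0,-0.002,0,0,0],[0,0,0,0,0,0]]]'

```text
clock: 18.48
position: [0.5942, -0.0592, 0.1469]
ee_rot: [-1.335, -2.844, 0.0]
force: [-1.0, -0.7, -5.7]
width: 0.149
gripper_force: 50.0
```

Call:
arm_command --targets '[[[0,0,-0.003,0,0,0],[0,0,-0.005,0,0,0],[0,0,-0.007,0,0,0],[0,0,-0.008,0,0,0],[0,0,-0.008,0,0,0],[0,0,-0.008,0,0,0],[0,0,-0.006,0,0,0],[0,0,-0.003,0,0,0],[0,0,-0.002,0,0,0],[0,0,0,0,0,0]]]'

```text
clock: 19.73
position: [0.5942, -0.0592, 0.1969]
ee_rot: [-1.335, -2.844, 0.0]
force: [0.1, -0.3, -7.5]
width: 0.149
gripper_force: 50.0
```

Call:
arm_command --targets '[[[0,0,0,0,0,0],[0,0,0,0,0,0],[0,0,0,0,0,0],[0,0,0,0,0,0],[0,0,0,0,0,0],[0,0,0,0,0,0]]]'

```text
clock: 20.48
position: [0.5943, -0.0592, 0.197]
ee_rot: [1.335, 2.844, 0.0]
force: [0.1, 0.7, -7.2]
width: 0.147
gripper_force: 50.0
```

```bash
python3 - <<'E'
from h import *
from cell import arm
s=arm.observe();T=toolT(s);np.set_printoptions(precision=4,suppress=True)
print(s['clock'],s['position'],s['dq'])
d=arm.get_image('wrist')
P=cloud(d,T@d['T_tool_cam'])
b=np.array([.7695,.6386]);a=np.array([.6386,-.7695]);c=np.array([.5948,-.0585])
q=P[:235].reshape(-1,3);q=np.c_[(q[:,:2]-c)@a,(q[:,:2]-c)@b,q[:,2]]
for sgn in (-1,1):
  for x0 in (-.095,-.07,-.03,-.01,.01):
    k=q[(abs(q[:,0]-x0)<.004)&(abs(q[:,1]-sgn*.058)<.008)&(q[:,2]>.145)&(q[:,2]<.165)];print(sgn,x0,len(k),k.mean(0) if len(k) else '')
img=arm.get_image('scene')['pixels'][130:300,180:440,::-1]
out=np.vstack([cv2.resize(d['pixels'][:235,150:550,::-1],(780,458)[:2]) [:300],cv2.resize(img,(780,510))[:300]])
cv2.imwrite('pics/fin.png',out)
E
```

```text
20.475 [ 0.5943 -0.0592  0.197 ] [ 0.0007  0.0006 -0.0015  0.0017  0.0009 -0.0017 -0.0008]
-1 -0.095 195 [-0.095  -0.0591  0.1538]
-1 -0.07 170 [-0.0701 -0.0591  0.1539]
-1 -0.03 309 [-0.0301 -0.0571  0.1601]
-1 -0.01 125 [-0.0101 -0.0591  0.1539]
-1 0.01 0 
1 -0.095 168 [-0.0946  0.0552  0.1538]
1 -0.07 167 [-0.0701  0.0551  0.1539]
1 -0.03 280 [-0.0302  0.057   0.1601]
1 -0.01 128 [-0.01    0.0551  0.154 ]
1 0.01 0
```

View pics/fin.png

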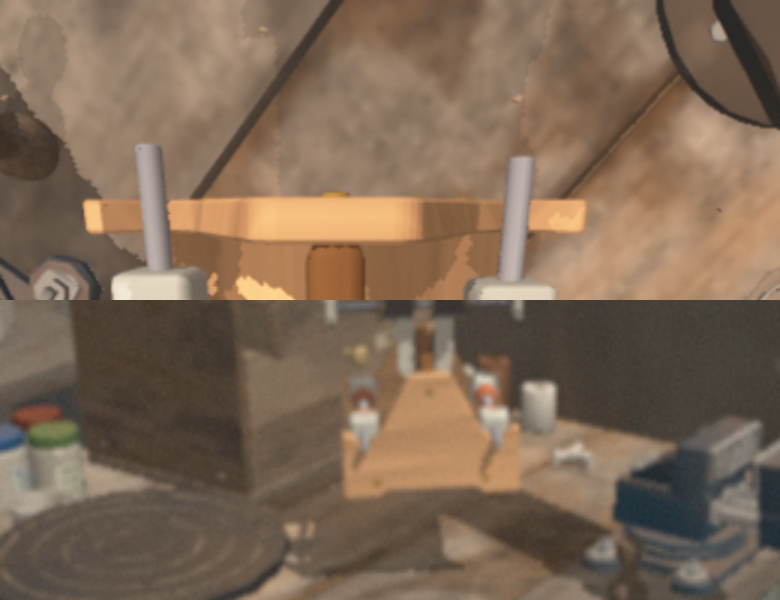

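The carrier hangs level: both rods read z 0.154 m along their visible length, and both lie in their notches. It is about 10 cm up over the place where it stood, and the stilt and stamp haven't moved.

```bash
python3 -c "
from cell import arm
print(arm.sign_off())"
```

```text
the job is handed in; nothing more can be done
None
```

The job is handed in: the loose rod lies in its notches, and the arm is holding the carrier by its handle, level and steady, about 10 cm above where it stood, with both rods seated.

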